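# Let a vacuum tube out of the feed chute with the lift lever

## Task

Press down the paddle on the long end of the lever so that the heavy steel flap rises and the glass tube behind it rolls out into the catch tray. Then ease the lever back up gently, so that the flap closes without slamming, and leave the lever alone. Touch neither the flap nor the tube, pick nothing up, and do not disturb the tubes and the jar standing around.

Things in the scene. Friction and masses are not known exactly. Their poses are not given: they have to be found in the camera images.
- chute: Fixed grey feed chute on a plywood base board (165 x 440 x 8 mm). Origin: on the bench under the chute's mouth. In its frame (z up) the tube rolls to -y; chute (70 mm wide, 108 high) from y = 0.150 to -0.025, catch tray (62 mm wide inside, 60 high) on to y = -0.090. The lever lies along y on the chute's +x side, long end to +y. Its place and yaw vary.
- paddle (a point): Centre of the top of the black rubber paddle (50 x 50 mm, flat) on the long end of the aluminium lever bar (14 mm wide): press here. Moves with the lever: at rest about 139 mm above the bench, the paddle's outer edge tilted up by 0.27 rad; at full stroke about 50 mm, tilted down 0.19 rad. Nothing stands within 25 mm of its sides but the lever bar, on the pivot side.
- pivot (a point): Point on the lever's fixed horizontal pivot axis (the chute's x axis), 75 mm above the bench, square across from the paddle centre; the paddle centre swings about it in a vertical plane at a radius of 195 mm.
- lever (a joint): Lever angle in rad: 0 at rest (held there by a spring and the flap's weight), growing as the paddle goes down, 0.46 at its stop. Its short end bears from below on a pin on the flap's side, so the flap follows the lever up and down. Holding the paddle down takes about 3 to 7 N; it springs back at once when let go.
- flap (a joint): Angle of the heavy (about 0.9 kg) steel flap, hinged at its upper edge, in rad: 0 closed; about 0.75 with the lever fully down. The tube gets out at about 0.35. It drops by its own weight when the lever is let go suddenly.
- tube: The glass tube, a cylinder 22 mm in diameter and about 52 mm long, 20 g, lying across the chute behind the flap. Origin: its centre, on its axis. It rolls out by itself when the flap is up.
- tray (a point): Where the tube's centre comes to rest in the catch tray (against its end wall), about 38 mm above the bench.
- tube_tall: Bystander: tall standing glass tube, 38 mm in diameter, 85 mm high. Origin: centre of its underside.
- tube_round: Bystander: squat standing tube, 44 mm in diameter, 60 mm high. Origin: centre of its underside.
- jar: Bystander: small closed jar, 52 mm in diameter, 70 mm high. Origin: centre of its underside.

How it is judged (in metres and radians):
On the way, in this order (a step that is already met when the one before it is completed fails the run):
1. the lever is pressed with the fingers and the flap comes up (value of joint flap above 0.15 rad and contact force between the fingers and lever above 0.5 N), for 0.05 s.
2. the tube has rolled into the catch tray (y of tube in the frame of chute below -0.04 m and z of tube in the frame of chute below 0.055 m), for 0.1 s.
At the end, for the whole second after the job is handed in: The tube lies at rest in the catch tray (within 40 mm of its resting place, past the chute's lip), the flap is closed (below 0.06 rad) and the lever is back up (below 0.06 rad) (y of tube in the frame of chute below -0.04 m and distance between tube and tray below 0.04 m and linear speed of tube below 0.05 m/s and value of joint each of flap, lever below 0.06 rad); the robot touches nothing.
It fails at once if the flap slams (falls faster than 3.5 rad/s) (velocity of joint flap below -3.5 rad/s).
It fails at once if the robot touches the flap (contact force between any of the arm, the fingers and flap above 0.3 N).
It fails at once if the robot touches the tube (contact force between any of the arm, the fingers and tube above 0.3 N).
It fails at once if the tube is lifted or leaves chute and tray (height (world z) of tube above 0.09 m or height (world z) of tube below 0.025 m).
It fails at once if a bystander is pushed, tipped or lifted (distance of any of tube_tall, tube_round, jar from where it was at the start of the episode above 0.015 m or angle between any of tube_tall, tube_round, jar's own z axis and vertical above 0.3 rad).
It also fails if it takes over 38 s, if anything falls off the work surface, if the arm or the gripper's body presses on something with over 40 N, if the wrist force passes 120 N, or if a joint passes its speed limit or range.

## Robot

A 6-joint arm with a two-finger parallel gripper is mounted at the origin on the work surface. World frame = base frame: x ahead of the robot, y to its left, z up, the work surface at z = 0. Lengths are in mm, angles in rad, forces in N, time in s.
With the tool pointing down it reaches from about 200 to 875 mm from the base axis. Payload 3.4 kg.
Tool frame: the origin (TCP) lies at the very end of the fingers, on their centre line; the grasp point (between the pads) lies 19 mm behind it; z points along the fingers, y is the direction in which the jaws open and shut (so a half turn about z gives the same grasp; the last joint's range is limited). The gripper opens to 94 mm and grips with 3 to 60 N. Pads are 16 mm wide; open, the fingers measure 119 mm over their backs; the gripper's body (75 mm by 177 mm) begins 78 mm behind the grasp point.
Start: joints at [-1.259, 0.276, 1.505, -0, 1.361, -0.121], TCP at [241.167, -522.019, 205.493] pointing down, gripper open.
Joint ranges: [-2.89, 2.89], [-0.75, 2.08], [0.22, 2.7], [-1.18, 4.32], [0.11, 2.71], [-2.7, 2.7]. Speed limits (rad/s): [2.57, 2.57, 3.14, 3.14, 3.14, 3.14].

## Interface

Orientations are given as a rotation vector (axis times angle).
In Python, from bench import read_state, get_image, camera_params, sign_off gives the robot as it stands. The module is installed in compiled form; this text tells all that it offers.
- The arm moves only by the shell command python3 -m jog 'ROWS' [FORCE]. ROWS is a JSON object of lists of equal length, an entry for each row: "delta_pos": the shift along the tool's x, y, z as a fraction of full scale, a list of three; "angular": the turn, a rotation vector about the tool's x, y, z as a fraction of full scale, a list of three; "jaw": the opening, from 0 (shut) to 1 (fully open). In form: {"delta_pos": [[dx, dy, dz], ...], "angular": [[ax, ay, az], ...], "jaw": [jaw, ...]}. A call has 1 to 8 rows; each row is the pose to reach, as a shift and turn from the pose commanded when the call began, along the tool's axes at that moment, turning the shorter way round; what a row does not reach only later rows make up. Full scale, the value 1, is 1000 mm for a shift and pi rad for a turn. A row lasts 1/8 s, in which the tool goes at most 62.5 mm and 10.7 degrees, less where a joint would pass 70% of its speed; a pose out of reach is approached as far as the arm can. A call with a number of a shift or a turn outside -1 to 1 is refused whole. A call with a gripper value outside its range is refused whole. The fingers move at their own pace and stop on an object; FORCE is the grip in N (left out, the last holds). Time passes only in rows, so rows that repeat a pose let the fingers close. It gives the time, the measured TCP pose, the force and the opening at its end, in the units of the state.
- read_state(): the state, without advancing time (a new reading comes with each control period).
- get_image(name): name is "scene" or "side" or "wrist"; returns the picture (420x560x3 uint8, red, green, blue); there is no depth.
- camera_params(name): a dict with "fx", "fy", "cx", "cy" (pixels), "R" (3x3) and "t" (3): a world point X has camera coordinates R X + t. Camera axes: x right, y down, z forward; pixel columns grow to the right and rows downward; lengths in mm; the calibration is good to about 2 mm. The wrist camera is an equidistant fisheye: a pixel r from the principal point sees the ray r / f radians off the axis. A picture is of the moment at which its call begins: read the wrist's pose just before it. camera_params takes no time and is no camera call; for the wrist camera it gives the pose at the moment of the call.
- sign_off(): hands the job in, once; it reports no verdict.
The state is a dict: "t": time; "qpos": joint angles; "joint_vel": joint speeds; "joint_torque": joint torques, N m; "tcp_pos": TCP position; "orientation": TCP orientation; "ft_force": force on the tool from outside, world axes, zero at the start; "torque": the same for the moment, N m; "width": opening from 0.0 (shut) to 1.0 (fully open).
Only numpy, scipy, OpenCV 4.12 (cv2) and the standard library are available. Lean on these libraries where they do the work, as an engineer would, in place of code of your own. Each camera call takes 0.05 s, during which the arm holds its last target.

## Working session

There is one attempt and no reset: what is moved stays moved. The work goes in short steps, Python scripts to look and compute and a shell command to move; the robot and the scene stay as the last step left them, time stands still between calls to the robot, and variables do not carry over. Pictures are saved under pics/ and viewed, and the job is handed in when it is done.

```bash
mkdir -p pics; python3 - <<'E'
from bench import *
import cv2,numpy as np
np.set_printoptions(precision=4,suppress=True)
s=read_state();print(s)
for n in ["scene","side","wrist"]:
    p=camera_params(n);print(n,p)
    cv2.imwrite(f"pics/{n}0.png",get_image(n)[:,:,::-1])
E
```

```text
{'t': 0.0, 'qpos': array([-1.259 ,  0.2766,  1.5061,  0.    ,  1.3607, -0.121 ]), 'joint_vel': array([ 0.001 ,  0.0005, -0.0005,  0.0001, -0.0004, -0.0004]), 'joint_torque': array([  0.0026, -40.4575, -23.7231,   0.0703,   0.0347,  -0.0002]), 'tcp_pos': array([ 241.003 , -521.4565,  204.6504]), 'orientation': array([-3.0666, -0.6742,  0.0002]), 'ft_force': array([ 0.4038, -0.3116,  0.1884]), 'torque': array([0.0215, 0.0464, 0.0224]), 'width': 1.0013656686770114}
scene {'fx': 400.85288406906767, 'fy': 400.85288406906767, 'cx': 281.3233852859368, 'cy': 218.73641043034266, 'R': array([[-0.1928,  0.981 ,  0.0196],
       [ 0.7137,  0.1539, -0.6833],
       [-0.6734, -0.1177, -0.7298]]), 't': array([  96.8846, -321.3506, 1108.4893])}
side {'fx': 460.59501033205686, 'fy': 460.59501033205686, 'cx': 276.6097787588985, 'cy': 209.34199819624268, 'R': array([[-0.8622, -0.5064,  0.0107],
       [-0.2659,  0.4346, -0.8605],
       [ 0.4311, -0.7448, -0.5093]]), 't': array([500.461 , 256.4011, 570.0119])}
wrist {'fx': 325.19226210127806, 'fy': 325.19226210127806, 'cx': 278.9096069835687, 'cy': 209.7893123550871, 'R': array([[ 0.4191, -0.9079, -0.0023],
       [-0.8784, -0.4061,  0.2521],
       [-0.2298, -0.1036, -0.9677]]), 't': array([-573.6518,  -26.9578,  392.6507])}
```

View pics/scene0.png

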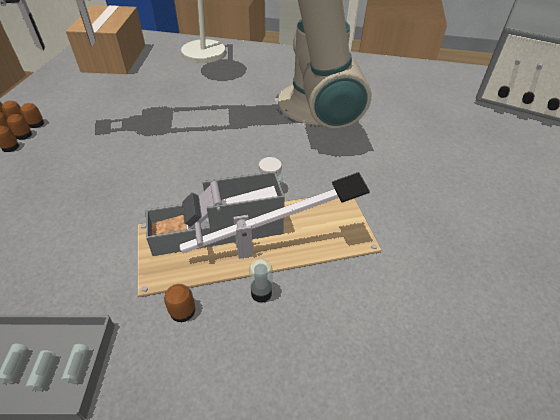

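View pics/side0.png

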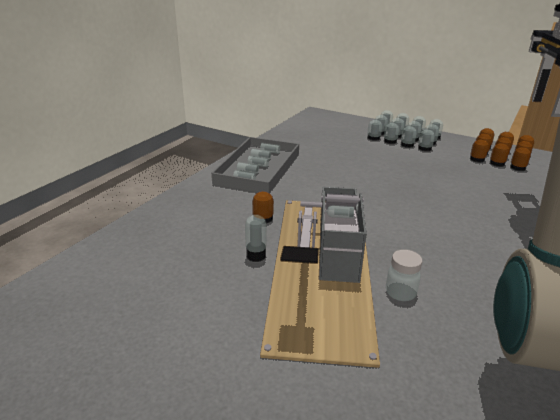

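View pics/wrist0.png

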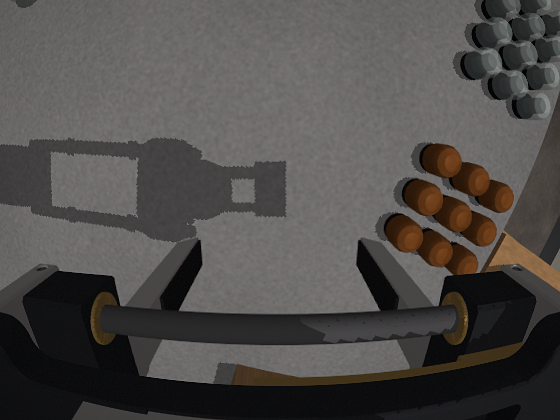

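The scene picture shows the black paddle at about (351,187), with the board corners near (380,250) and (138,295). In the side picture the paddle is at about (300,255). Next I'll segment the paddle and the board and triangulate.

```bash
cat > h.py <<'E'
import cv2,numpy as np
from bench import *
np.set_printoptions(precision=4,suppress=True)
def ray(n,u,v):
    p=camera_params(n);R=np.array(p['R']);t=np.array(p['t'])
    d=R.T@np.array([(u-p['cx'])/p['fx'],(v-p['cy'])/p['fy'],1]);return -R.T@t,d/np.linalg.norm(d)
def plane(n,u,v,z):
    c,d=ray(n,u,v);return c+d*(z-c[2])/d[2]
def tri(a,b):
    (c1,d1),(c2,d2)=ray(*a),ray(*b)
    s=np.linalg.lstsq(np.c_[d1,-d2],c2-c1,rcond=None)[0]
    p,q=c1+s[0]*d1,c2+s[1]*d2;return (p+q)/2,np.linalg.norm(p-q)
def proj(n,X):
    p=camera_params(n);x=np.array(p['R'])@X+np.array(p['t']);return np.array([p['cx']+p['fx']*x[0]/x[2],p['cy']+p['fy']*x[1]/x[2]])
E
python3 - <<'E'
from h import *
def padl(n,box):
    im=cv2.imread(f"pics/{n}0.png");x0,y0,x1,y1=box
    m=(im[y0:y1,x0:x1].max(2)<45).astype(np.uint8)
    c=max(cv2.findContours(m,cv2.RETR_EXTERNAL,cv2.CHAIN_APPROX_NONE)[0],key=cv2.contourArea)
    M=cv2.moments(c);print(n,cv2.contourArea(c),M['m10']/M['m00']+x0,M['m01']/M['m00']+y0)
    q=cv2.approxPolyDP(c,0.04*cv2.arcLength(c,True),True).reshape(-1,2)+[x0,y0];print(q.tolist())
padl("scene",(325,165,380,210));padl("side",(275,240,325,270))
for n,b in [("scene",(120,150,400,310)),("side",(250,190,390,370))]:
    im=cv2.imread(f"pics/{n}0.png");x0,y0,x1,y1=b
    cv2.imwrite(f"pics/{n}_z.png",cv2.resize(im[y0:y1,x0:x1],None,fx=2.8,fy=2.8,interpolation=cv2.INTER_CUBIC))
E
```

```text
scene 585.5 350.0284656988329 187.3310560774267
[[358, 173], [332, 182], [341, 201], [368, 192]]
side 462.0 299.53391053391056 254.33910533910534
[[283, 249], [281, 260], [316, 262], [317, 249]]
```

View pics/scene_z.png

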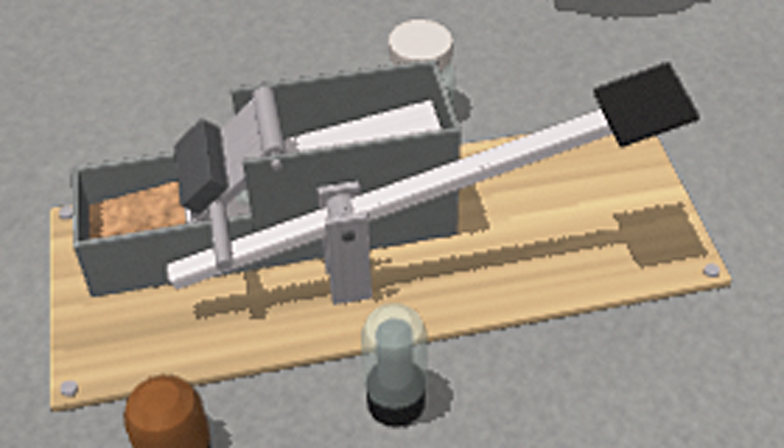

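View pics/side_z.png

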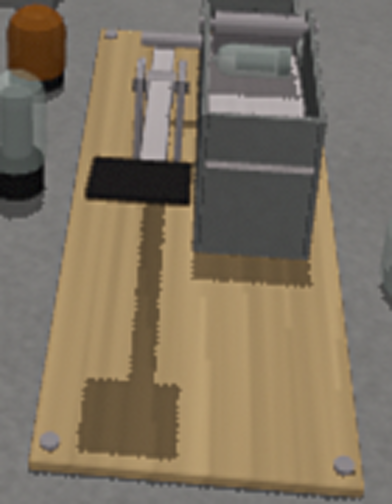

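```bash
python3 - <<'E'
from h import *
C={k:plane(n,u,v,8) for k,n,u,v in [("A+y+x","scene",380.7,250.4),("B-y+x","scene",138.2,295.7),("C-y-x","scene",138.2,224.3),("sA","side",261.4,356.1),("sD","side",379.3,363.9)]}
for k in C: print(k,C[k])
d=C["A+y+x"]-C["B-y+x"];print(np.linalg.norm(d),np.degrees(np.arctan2(d[1],d[0])))
P=plane("scene",350,187.3,139);print("paddle scene",P,"side proj",proj("side",P))
print(tri(("scene",350,187.3),("side",299.5,254.3)))
# bystanders
for k,u,v,z in [("tall",261,297,0),("round",180,317,0),("jar lid",270,164,70)]: print(k,plane("scene",u,v,z))
# lever bar axis: pivot in scene, tip
print("pivot",plane("scene",120+342/2.8,150+210/2.8,82),"bar near tip",plane("scene",120+180/2.8,150+270/2.8,60),"bar near paddle",plane("scene",120+600/2.8,150+123/2.8,125))
s=read_state()
from scipy.spatial.transform import Rotation as Ro
print(Ro.from_rotvec(s['orientation']).as_matrix())
E
```

```text
A+y+x [499.8563 187.3364   8.    ]
B-y+x [ 682.3468 -207.7898    8.    ]
C-y-x [ 532.7312 -276.8218    8.    ]
sA [491.916  192.2605   8.    ]
sD [347.5399 121.3682   8.    ]
435.2326308250341 114.7900337991067
paddle scene [486.2768 110.4465 139.    ] side proj [296.2618 250.1278]
(array([480.9171, 110.7366, 134.2402]), np.float64(0.05998629444528662))
tall [638.0657  -8.4831   0.    ]
round [ 701.6557 -128.6225    0.    ]
jar lid [372.7074 -50.2953  70.    ]
pivot [556.381  -58.8856  82.    ] bar near tip [ 604.8559 -147.5817   60.    ] bar near paddle [492.7224  86.5278 125.    ]
[[ 0.9078  0.4195 -0.0004]
 [ 0.4195 -0.9078  0.0013]
 [ 0.0002 -0.0014 -1.    ]]
```

Pixels to world:

| Point | World position (mm) or direction |
|---|---|
| Paddle centre | about (484, 111, 139) |
| Chute +y axis | 114.8° in world |
| Pivot | about (560, -57) |

The tool's y axis is already along the lever. The first move is to go above the paddle with the jaws shut.

```bash
python3 -m jog '{"delta_pos":[[0.06,-0.058,0],[0.12,-0.117,0],[0.18,-0.175,0],[0.24,-0.233,0],[0.29,-0.281,0],[0.34,-0.33,0],[0.385,-0.374,0],[0.42,-0.408,0]],"angular":[[0,0,0],[0,0,0],[0,0,0],[0,0,0],[0,0,0],[0,0,0],[0,0,0],[0,0,0]],"jaw":[0,0,0,0,0,0,0,0]}' 10
python3 -m jog '{"delta_pos":[[0.03,-0.029,0],[0.05,-0.049,0],[0.066,-0.064,0],[0.066,-0.064,0]],"angular":[[0,0,0],[0,0,0],[0,0,0],[0,0,0]],"jaw":[0,0,0,0]}'
python3 - <<'E'
from h import *
from scipy.spatial.transform import Rotation as Ro
s=read_state();print(s['t'],s['tcp_pos'],s['width'],s['ft_force']);print(Ro.from_rotvec(s['orientation']).as_matrix())
for n in ["scene","side","wrist"]: cv2.imwrite(f"pics/{n}1.png",get_image(n)[:,:,::-1])
for n in ["scene","side"]: print(proj(n,s['tcp_pos']))
E
```

```text
t: 1.15
tcp_pos: [421.0, -53.4, 205.6]
orientation: [3.068, 0.674, 0.001]
ft_force: [-0.1, -0.7, 0.5]
width: 0.185
t: 1.65
tcp_pos: [453.8, 31.4, 205.1]
orientation: [-3.067, -0.679, 0.001]
ft_force: [0.6, 0.8, -0.3]
width: 0.004
1.65 [453.8048  31.4225 205.1382] 0.0037110410471015488 [ 0.5843  0.7606 -0.2932]
[[ 0.9067  0.4218 -0.0006]
 [ 0.4218 -0.9067 -0.    ]
 [-0.0005 -0.0002 -1.    ]]
[308.6255 136.7674]
[345.5517 189.7448]
```

```bash
python3 -m jog '{"delta_pos":[[0.03,-0.03,0],[0.05,-0.05,0.015],[0.061,-0.059,0.03],[0.061,-0.059,0.03],[0.061,-0.059,0.03]],"angular":[[0,0,0],[0,0,0],[0,0,0],[0,0,0],[0,0,0]],"jaw":[0,0,0,0,0]}'
python3 - <<'E'
from h import *
s=read_state();print(s['t'],s['tcp_pos'],s['width'],s['ft_force'])
for n,b in [("scene",(250,80,450,230)),("side",(200,130,400,280))]:
    im=get_image(n)[:,:,::-1].copy()
    x0,y0,x1,y1=b;cv2.imwrite(f"pics/{n}2z.png",cv2.resize(im[y0:y1,x0:x1],None,fx=3,fy=3))
    print(proj(n,s['tcp_pos']))
E
```

```text
t: 2.42
tcp_pos: [484.2, 108.5, 175.5]
orientation: [3.068, 0.673, -0.001]
ft_force: [0.4, -0.2, -0.1]
width: 0.007
2.425 [484.1538 108.5242 175.5093] 0.007373366832796821 [ 0.4073 -0.1609 -0.12  ]
[352.2002 169.3571]
[299.2646 227.3543]
```

View pics/scene2z.png

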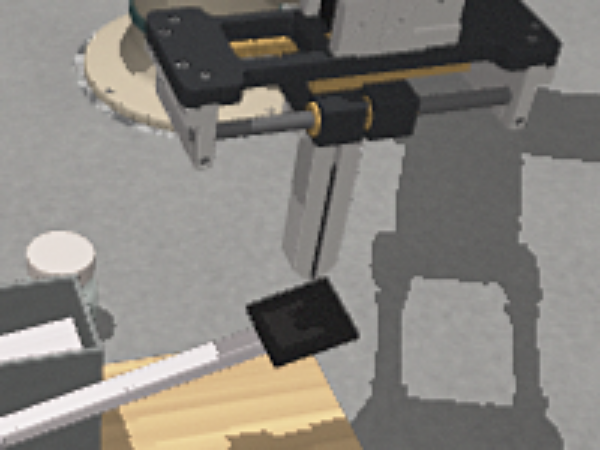

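View pics/side2z.png

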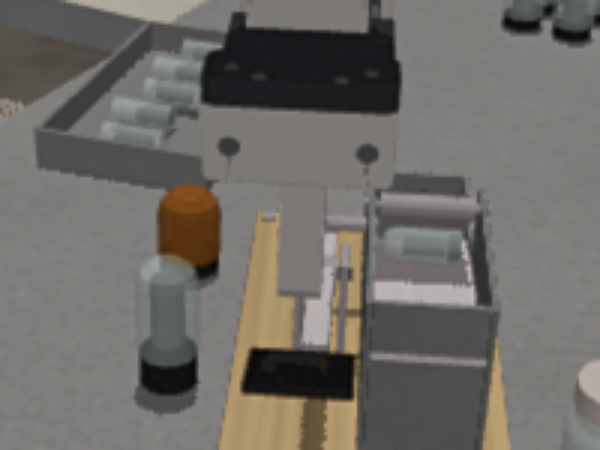

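The fingertips are over the paddle. In the scene crop the tip is at about (354,171), where it was predicted to be, and the side view agrees. Pressing down along the arc now.

```bash
python3 -m jog '{"delta_pos":[[0,-0.001,0.012],[0,-0.002,0.024],[0,-0.003,0.032],[0,-0.004,0.038],[0,-0.005,0.044],[0,-0.006,0.050],[0,-0.007,0.056],[0,-0.008,0.062]],"angular":[[0,0,0],[0,0,0],[0,0,0],[0,0,0],[0,0,0],[0,0,0],[0,0,0],[0,0,0]],"jaw":[0,0,0,0,0,0,0,0]}'
python3 - <<'E'
from h import *
s=read_state();print(s['t'],s['tcp_pos'],s['ft_force'])
b=(250,100,400,290)
for n,b in [("scene",(130,120,400,310)),("side",(200,150,400,300))]:
    im=get_image(n)[:,:,::-1].copy()
    x0,y0,x1,y1=b;cv2.imwrite(f"pics/{n}3z.png",cv2.resize(im[y0:y1,x0:x1],None,fx=2.8,fy=2.8))
E
```

```text
t: 3.52
tcp_pos: [480.7, 117.9, 113.9]
orientation: [-3.067, -0.674, -0.0]
ft_force: [-2.3, 2.1, 6.5]
width: -0.001
3.525 [480.672  117.9202 113.8604] [-2.3119  2.1069  6.4882]
```

View pics/scene3z.png

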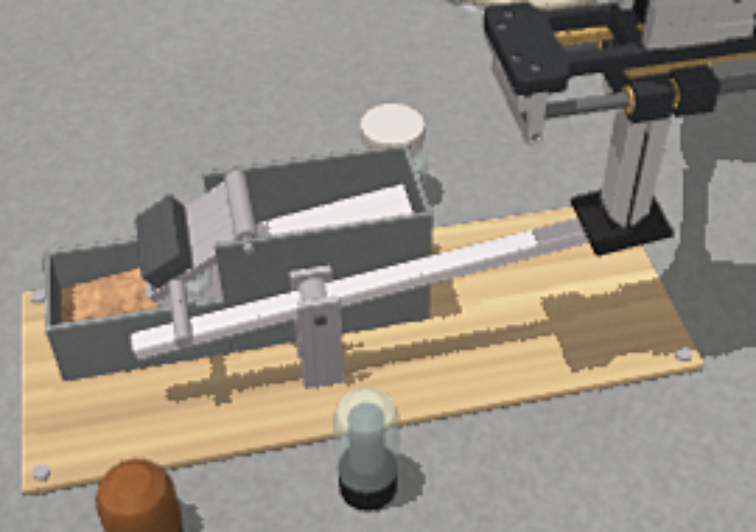

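View pics/side3z.png

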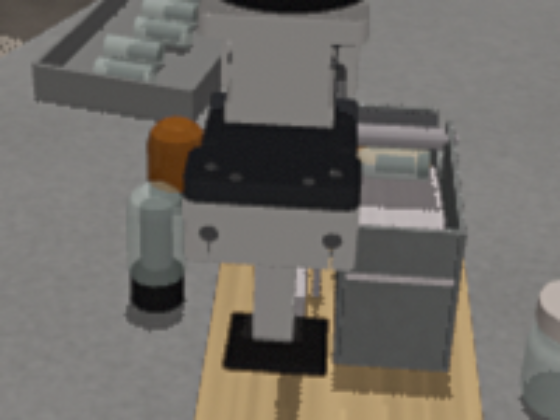

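The fingers are on the paddle, with 6.5 N measured, and the flap has started to rise. I'll press on down to a TCP height of about 59 mm.

```bash
python3 -m jog '{"delta_pos":[[0,0,0.007],[0,0,0.014],[0,0,0.021],[0,0,0.028],[0,0,0.035],[0,0,0.042],[0,0.001,0.048],[0,0.001,0.053]],"angular":[[0,0,0],[0,0,0],[0,0,0],[0,0,0],[0,0,0],[0,0,0],[0,0,0],[0,0,0]],"jaw":[0,0,0,0,0,0,0,0]}'
python3 -m jog '{"delta_pos":[[0,0,0],[0,0,0],[0,0,0],[0,0,0]],"angular":[[0,0,0],[0,0,0],[0,0,0],[0,0,0]],"jaw":[0,0,0,0]}'
python3 - <<'E'
from h import *
s=read_state();print(s['t'],s['tcp_pos'],s['ft_force'])
for n,b in [("scene",(130,120,400,310)),("side",(200,150,400,300))]:
    im=get_image(n)[:,:,::-1].copy()
    x0,y0,x1,y1=b;cv2.imwrite(f"pics/{n}4z.png",cv2.resize(im[y0:y1,x0:x1],None,fx=2.8,fy=2.8))
E
```

```text
t: 4.62
tcp_pos: [481.9, 117.2, 60.9]
orientation: [-3.067, -0.673, -0.003]
ft_force: [-2.3, 3.8, 5.8]
width: 0.004
t: 5.12
tcp_pos: [482.0, 116.1, 60.7]
orientation: [-3.068, -0.674, -0.002]
ft_force: [-1.0, 4.7, 4.6]
width: 0.006
5.125 [481.9959 116.1323  60.738 ] [-0.9963  4.6766  4.6012]
```

View pics/scene4z.png

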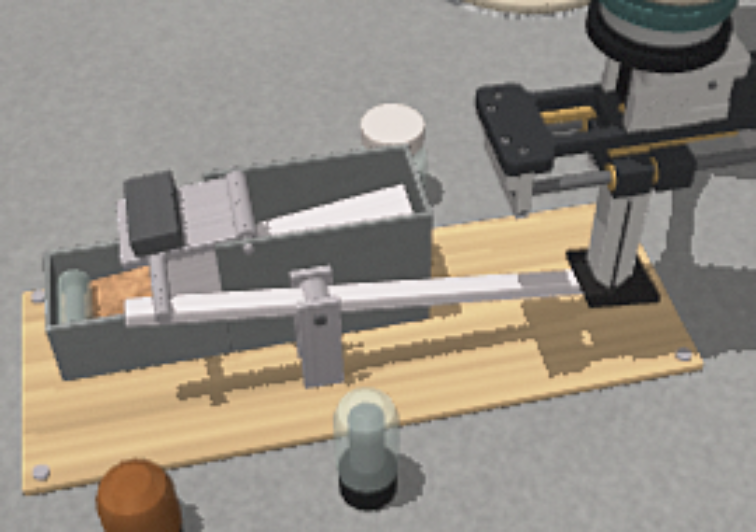

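View pics/side4z.png

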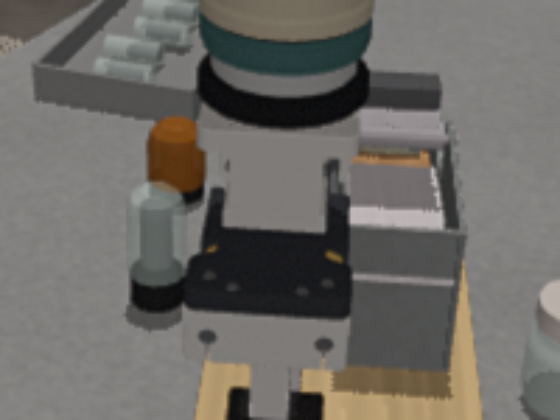

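The flap is up, and the glass tube lies in the tray against the end wall, at about (72,297) in the scene crop. Now easing the lever up slowly.

```bash
python3 -m jog '{"delta_pos":[[0,0,-0.004],[0,0,-0.008],[0,0,-0.012],[0,0,-0.016],[0,0,-0.020],[0,0,-0.024],[0,0,-0.028],[0,0,-0.032]],"angular":[[0,0,0],[0,0,0],[0,0,0],[0,0,0],[0,0,0],[0,0,0],[0,0,0],[0,0,0]],"jaw":[0,0,0,0,0,0,0,0]}'
python3 -m jog '{"delta_pos":[[0,0,-0.004],[0,0,-0.008],[0,0.001,-0.012],[0,0.001,-0.016],[0,0.001,-0.020],[0,0.002,-0.024],[0,0.002,-0.028],[0,0.003,-0.032]],"angular":[[0,0,0],[0,0,0],[0,0,0],[0,0,0],[0,0,0],[0,0,0],[0,0,0],[0,0,0]],"jaw":[0,0,0,0,0,0,0,0]}'
python3 -m jog '{"delta_pos":[[0,0.001,-0.003],[0,0.001,-0.006],[0,0.002,-0.009],[0,0.002,-0.012],[0,0.003,-0.015],[0,0.003,-0.018],[0,0.003,-0.021],[0,0.003,-0.024]],"angular":[[0,0,0],[0,0,0],[0,0,0],[0,0,0],[0,0,0],[0,0,0],[0,0,0],[0,0,0]],"jaw":[0,0,0,0,0,0,0,0]}'
```

```text
t: 6.22
tcp_pos: [481.8, 115.1, 92.8]
orientation: [3.066, 0.675, 0.001]
ft_force: [1.2, -0.7, 3.9]
width: 0.006
t: 7.22
tcp_pos: [482.4, 113.1, 124.6]
orientation: [3.068, 0.675, -0.001]
ft_force: [0.7, -2.7, 2.4]
width: 0.004
t: 8.22
tcp_pos: [483.7, 110.7, 148.5]
orientation: [-3.068, -0.675, 0.001]
ft_force: [0.7, 0.5, 0.0]
width: 0.007
```

Force is back to zero, so the lever is released. Raising the tool clear and checking.

```bash
python3 -m jog '{"delta_pos":[[0,0,-0.01],[0,0,-0.03],[0,0,-0.05],[0,0,-0.07],[0,0,-0.08],[0,0,-0.08],[0,0,-0.08],[0,0,-0.08]],"angular":[[0,0,0],[0,0,0],[0,0,0],[0,0,0],[0,0,0],[0,0,0],[0,0,0],[0,0,0]],"jaw":[0,0,0,0,0,0,0,0]}'
python3 - <<'E'
from h import *
s=read_state();print(s['t'],s['tcp_pos'],s['ft_force'])
for n,b in [("scene",(120,130,400,320)),("side",(200,150,450,320))]:
    im=get_image(n)[:,:,::-1].copy()
    x0,y0,x1,y1=b;cv2.imwrite(f"pics/{n}5z.png",cv2.resize(im[y0:y1,x0:x1],None,fx=2.8,fy=2.8))
    if n=="scene":
        o=cv2.imread("pics/scene0.png")
        for nm,(a,c,d,e) in dict(paddle=(325,165,380,210),tall=(245,255,278,305),round=(160,280,200,325),jar=(255,155,290,195)).items():
            print(nm,np.abs(im[c:e,a:d].astype(int)-o[c:e,a:d]).mean())
E
```

```text
t: 9.22
tcp_pos: [483.4, 110.4, 227.6]
orientation: [-3.068, -0.675, 0.003]
ft_force: [0.4, 0.7, 0.5]
width: 0.008
9.225 [483.445  110.4253 227.6321] [0.3981 0.6775 0.5121]
paddle 6.4769023569023565
tall 2.4874747474747476
round 2.2842592592592594
jar 2.284047619047619
```

View pics/scene5z.png

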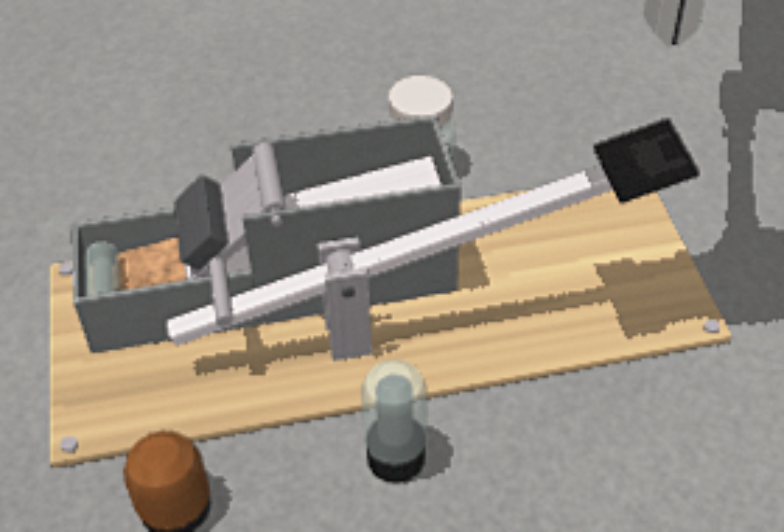

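View pics/side5z.png

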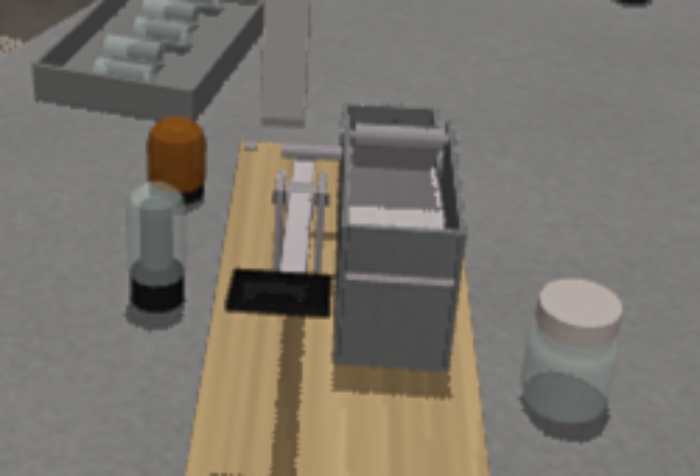

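The scene crop shows the tube at rest in the tray at about (102,270). The flap is closed, and the lever is back at its start position with the paddle at (646,160). The bystanders have not moved and the tool is clear, so I'm handing in.

```bash
python3 -c "
from bench import *
print(sign_off())"
```

```text
the job is handed in; nothing more can be done
None
```

The job is done and handed in; no verdict was reported. I pressed the paddle with the closed fingers, to about 61 mm above the bench. The flap rose and the tube rolled into the catch tray. I then eased the lever up over about 3 s until the contact force reached zero, and raised the tool clear.

My last checks, at about 9 s of the 38 s allowed:
- **Tube:** it lies against the tray's end wall.
- **Flap and lever:** both look the same as in the start picture, so closed and back up. I could only judge this by eye, since their joint values are not readable.
- **Bystanders:** the tall tube, the squat tube and the jar show no visible movement from the start picture.
- **Robot:** it is about 90 mm above the paddle, with wrist force readings of only about 0.5 N, the same as the noise at the start.

The first move over stopped about 85 mm short because of joint speed limits, and I made that up before touching anything. No check failed at the end.

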